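Clear the jig and present the offset lever

TASK

Take the girder clamp that stands on the assembly jig and hang it by its stirrup on the empty hook of the rack, letting go of it. Then grip the cast offset lever across its bar at its balance point, lift it level, and finish while still holding it still and level a few centimetres clear above the jig, the big hub straight over the jig's post and the small eye straight over the rest block. Leave the two hanging clamps, the mallet head and the bushing where they are.

Things in the scene. Friction and masses are not known exactly. Their poses are not given: they have to be found in the camera images.
- clamp: Galvanised girder clamp standing upright on the jig between post and rest block, 0.36 to 0.59 kg. C-shaped body 64 (x) x 44 (y) x 58 mm high; above it an upright rectangular stirrup, outside 52 mm wide along x, 14 mm deep along y, top 126 mm above the underside. Origin: centre of the underside; z up. Hangs straight, either way round
- clamp_eye (a point): middle of the underside of the stirrup's top bar, 118 mm above the clamp's origin: it rests on the hook. The stirrup's opening is 36 mm wide (x), 60 mm high (58 to 118 mm above the underside), open along y; bars 8 mm thick. Its outer sides can be pinched from above, fingers closing along x; the hook then passes between the fingers
- hook_free: The empty one of the rack's three fixed steel hooks (any of three places, 110 mm apart along the rail). y points out of the rail (roughly world +y), x along the rail, z up. Origin: root of the hook on the face plate, on the bar's axis. 10 mm round bar, level for 58 mm, then rising to the tip: its end 81 mm out, its top 21 mm above the origin
- hook_free_seat (a point): top of the hook's level bar, 46 mm out along the hook's y and 5 mm above its origin: the stirrup's top bar hangs here, the clamp's x along the rail. The stirrup must be about 20 mm above its hung height to pass over the tip. The rail's top is 35 mm above the hook's origin, its face 6 mm behind it
- hung_a: Bystander: a girder clamp like the other, hanging loose on its own hook. Origin under its body
- hung_b: Bystander: another such girder clamp hanging loose on its own hook. Origin under its body
- jig: Assembly jig fixed to the plank: grey plate 250 (x) x 90 (y) x 12 mm. 90 mm from its middle towards -x a round seat (40 mm diameter, top 32 mm above the plank) with a steel post (18 mm diameter); 90 mm towards +x a rest block 30 x 44 mm. Origin: centre of the underside, on the plank; z up
- jig_post (a point): centre of the post's top, 60 mm above the plank
- jig_rest (a point): centre of the rest block's top, 32 mm above the plank
- lever: Dark cast offset lever lying level on the plank, 0.6 to 0.95 kg: heavy hub (48 mm diameter, 40 mm high, upright bore 22 mm), straight bar 16 mm wide (y), from 8 to 28 mm above the underside, and a small eye (28 mm diameter, 30 mm high) centred 180 mm from the hub. Origin: centre of the hub's underside; x along the bar to the eye, z up
- lever_balance (a point): the lever's balance point (centre of mass along the bar), 56 mm from the hub's centre towards the eye, in the middle of the bar's width, 19 mm above the lever's underside
- lever_eye (a point): centre of the small eye's underside
- mallet: Bystander: red nylon mallet head lying on the plank, 48 mm diameter, 80 mm long
- bushing: Bystander: short bronze bushing standing on the plank, 38 mm diameter, 30 mm high
There are look-alikes about, which are no part of the job. What is meant by the lever is not orange, and is the smaller of those in its own colour.

How it is judged:
By the outcome, as a careful person would: the job done as asked, in the order asked, and still so for the second after the job is handed in, while the arm keeps its last pose, push and grip.
It also fails if it takes over 54 s, if anything falls off the work surface, if the arm or the gripper's body presses on something with over 40 N, if the wrist force passes 120 N, or if a joint passes its speed limit or range.

ROBOT

A 6-joint arm with a two-finger parallel gripper is mounted at the origin on the work surface. World frame = base frame: x ahead of the robot, y to its left, z up, the work surface at z = 0. Lengths are in m, angles in rad, forces in N, time in s.
With the tool pointing down it reaches from about 0.4 to 0.825 m from the base axis. Payload 7 kg.
Tool frame: the origin (TCP) lies midway between the tips of the shut fingers; the grasp point (between the pads) lies 19 mm behind it; y points along the fingers, x is the direction in which the jaws open and shut, and the axes are right-handed (so a half turn about y gives the same grasp; the last joint's range is limited). The gripper opens to 88 mm and grips with 3 to 60 N. Pads are 19 mm wide; open, the fingers measure 130 mm over their backs; the gripper's body (78 mm by 193 mm) begins 47 mm behind the grasp point.
Start: joints at [-1.024, 0.359, 0.012, 0, -1.224, -0.288], TCP at [0.173, -0.653, 0.227] pointing down, gripper open.
Joint ranges: [-3.07, 3.07], [-1.43, 2.12], [-1.02, 1.25], [-3.03, 1.67], [-3.05, -0], [-3.03, 3.03]. Speed limits (rad/s): [2.39, 2.39, 3.01, 3.14, 3.14, 3.14].

INTERFACE

Orientations are given as [roll, pitch, yaw] about the fixed x, y, z axes, in that order (R = Rz(yaw) Ry(pitch) Rx(roll)).
In Python, from bench import sensors, optics, order gives the robot as it stands. The module is installed in compiled form; this text tells all that it offers.
- The arm moves only by the tool move_arm, never from a script. Its argument "steps" is one flat list of numbers, 5 for each row, row after row: the shift along the tool's x, y, z as a fraction of full scale, then the turn about the tool's y as a fraction of full scale, then the opening, from 0 (shut) to 1 (fully open). In form: [dx, dy, dz, yaw, gripper, dx, dy, dz, yaw, gripper, ...]. A call has 1 to 10 rows; each row is the pose to reach, as a shift and turn from the pose commanded when the call began, along the tool's axes at that moment; what a row does not reach only later rows make up. Full scale, the value 1, is 0.4 m for a shift and 90 degrees for a turn. A row lasts 1/12 s, in which the tool goes at most 41.7 mm and 7.16 degrees, less where a joint would pass 70% of its speed; a pose out of reach is approached as far as the arm can. A call with a number of a shift or a turn outside -1 to 1 is refused whole. A call with a gripper value outside its range is refused whole. The fingers move at their own pace and stop on an object; the grip force is fixed at half the most. Time passes only in rows, so rows that repeat a pose let the fingers close. It gives the time, the measured TCP pose, the force and the opening at its end, in the units of the state.
- sensors.get_state(): the state, without advancing time (a new reading comes with each control period).
- optics.snapshot(name): name is "scene" or "top"; returns the picture (480x640x3 uint8, red, green, blue); there is no depth.
- optics.calibration(name): a dict with "vfov" (degrees; the focal length in pixels is half the picture's height over the tangent of half this angle, whatever the lens; pixels are square), "cx", "cy" (the principal point, pixels), "k1" (the pictures are not rectified: a ray, as slopes to the right and down, at radius r is drawn at 1 + k1 r^2 times it, then the intrinsics apply), "position" and "attitude" of the camera in the world. Camera axes: x right, y down, z forward; pixel columns grow to the right and rows downward; lengths in m; the calibration is good to about 2 mm. A picture is of the moment at which its call begins. calibration takes no time and is no camera call.
- order.close_job(): hands the job in, once; it reports no verdict.
Trained networks look in the newest picture that a camera, given by its name, has taken for a name from the list of things; names that differ only in an ending like _2 or _b are one class to them, and where a whole thing is asked for, a point or a joint stands for the part that bears it (a point fixed in the world has none). Each returns a list of dicts, best first, with "confidence" (0 to 1); they miss things now and then, are a little off and sometimes report something else, mostly with a low value. They report only what shows in the picture. A call takes as long as a camera call. They do not tell look-alikes from the thing itself.
- optics.search_frame(camera, query): "position" ([x, y, z] in m, in world coordinates, good to about 4 mm: the middle of the surface that is visible of it).
- optics.masks_of(camera, query): "pixels" (480x640 bool, what is visible of it).
- optics.spot_point(camera, query): "position" ([x, y, z] in m, in world coordinates, good to about 4 mm: a listed point, or the origin of a listed thing).
The state is a dict: "time": time; "qpos": joint angles; "joint_velocities": joint speeds; "tau": joint torques, N m; "ee_pos": TCP position; "tcp_rot": TCP orientation; "force": force on the tool from outside, world axes, zero at the start; "moment": the same for the moment, N m; "width": finger opening in m.
Only numpy, scipy, OpenCV 4.12 (cv2) and the standard library are available. Lean on these libraries where they do the work, as an engineer would, in place of code of your own. Each camera call takes 0.05 s, during which the arm holds its last target.

## Working session

There is one attempt and no reset: what is moved stays moved. The work goes in short steps, Python scripts to look and compute and a tool call to move; the robot and the scene stay as the last step left them, time stands still between calls to the robot, and variables do not carry over. Pictures are saved under pics/ and viewed, and the job is handed in when it is done.

Besides the shell and the picture viewer there is one more tool, called after "Call:" as a command line: name --argument value ..., lists and objects as JSON in quotes. move_arm: Moves the arm, as the interface text tells. Its arguments: {"type":"object","properties":{"steps":{"type":"array"}},"required":["steps"]}

```bash
mkdir -p pics; python3 - <<'E'
from bench import sensors, optics
import cv2
print(sensors.get_state())
for n in("scene","top"):
    print(n,optics.calibration(n))
    cv2.imwrite(f"pics/{n}0.png",optics.snapshot(n)[:,:,::-1])
E
```

```text
{'time': 0.0, 'qpos': array([-1.02389223e+00,  3.59397827e-01,  1.10696723e-02, -3.37605121e-04,
       -1.22408292e+00, -2.88111687e-01]), 'joint_velocities': array([ 0.00162954,  0.00105899, -0.00060896, -0.00026053,  0.00090513,
        0.00361344]), 'tau': array([-6.95468661e-04, -5.82728970e+01,  2.93055063e+01,  6.99737549e+00,
        6.85686129e-03, -1.92866296e-04]), 'ee_pos': array([ 0.17259986, -0.65206646,  0.22562257]), 'tcp_rot': array([-1.57064175e+00, -1.63837392e-03,  1.82947363e+00]), 'force': array([ 0.17478123, -0.12053716, -0.07458931]), 'moment': array([-0.03285273,  0.00482199,  0.03366267]), 'width': 0.08736738946762737}
scene {'vfov': 50.040810111794165, 'cx': 325.2454227920986, 'cy': 242.68857063403175, 'k1': -0.036634396998673255, 'position': array([ 1.35833439, -0.08513009,  1.0210284 ]), 'attitude': array([-2.39828799e+00, -1.71250277e-03,  1.43818850e+00])}
top {'vfov': 55.788361538648225, 'cx': 317.5761872675386, 'cy': 241.30439620199527, 'k1': 0.010266100155560478, 'position': array([0.48445188, 0.04802412, 1.2854718 ]), 'attitude': array([-3.06509767, -0.01431339, -1.5905114 ])}
```

View pics/scene0.png

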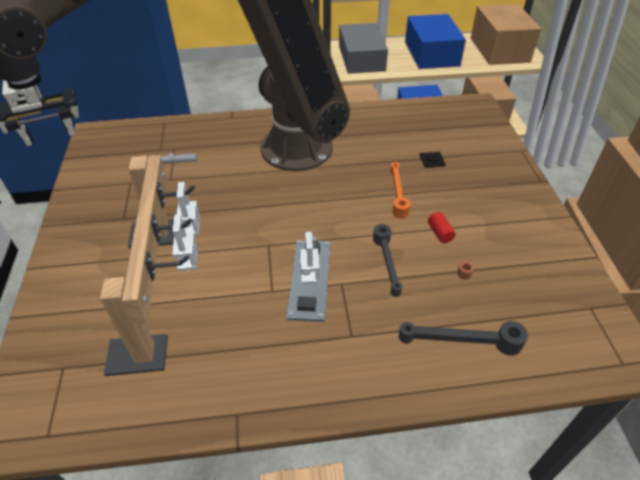

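View pics/top0.png

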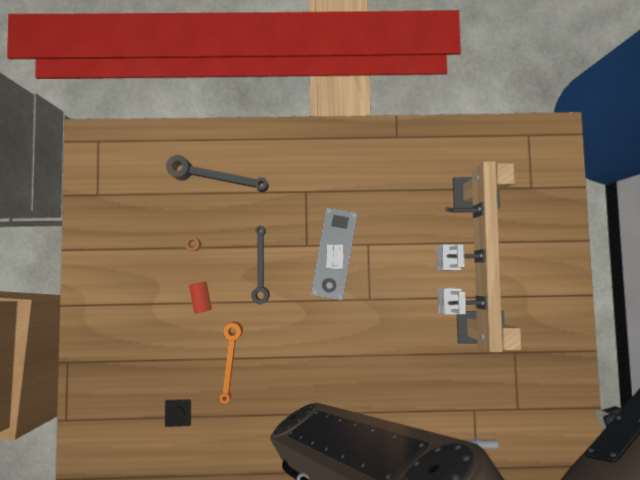

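```bash
python3 - <<'E'
from bench import sensors, optics
import numpy as np
np.set_printoptions(precision=4,suppress=True)
for n in("scene","top"):
  for q in ["clamp","clamp_eye","hook_free","hook_free_seat","jig","jig_post","jig_rest","lever","lever_balance","lever_eye","mallet","bushing"]:
    print(n,q,[(r["position"].round(4) if hasattr(r["position"],'round') else r["position"],round(r["confidence"],2)) for r in optics.spot_point(n,q)])
E
```

```text
scene clamp [([0.5365, -0.0179, 0.0132], 0.58)]
scene clamp_eye [([0.5334, -0.0193, 0.1276], 0.88), ([0.5463, -0.0155, -0.0002], 0.22)]
scene hook_free [([0.491, 0.1893, 0.0202], 0.65), ([0.6335, -0.3463, 0.2098], 0.58), ([0.6151, 0.1881, 0.0012], 0.44)]
scene hook_free_seat [([0.6387, -0.3101, 0.2158], 0.79), ([0.4582, -0.0024, 0.0603], 0.68), ([0.5777, 0.3768, -0.0028], 0.55)]
scene jig [([0.5506, -0.0176, 0.0026], 0.84)]
scene jig_post []
scene jig_rest [([0.6354, -0.0301, 0.0348], 0.72), ([0.522, -0.304, 0.0964], 0.55)]
scene lever [([0.4363, 0.1926, 0.0012], 0.86), ([0.7957, 0.4114, -0.0038], 0.64)]
scene lever_balance [([0.7776, 0.3395, 0.025], 0.97), ([0.4919, 0.1883, 0.0224], 0.66), ([0.2826, 0.2717, 0.019], 0.59), ([0.4166, -0.3021, 0.0965], 0.45)]
scene lever_eye [([0.1646, 0.2896, 0.0031], 0.87), ([0.7471, 0.1835, -0.004], 0.62), ([0.6152, 0.1883, 0.0035], 0.57)]
scene mallet [([0.4317, 0.3554, -0.0048], 0.91)]
scene bushing []
top clamp [([0.5285, -0.3082, 0.0991], 0.4)]
top clamp_eye [([0.5372, -0.0134, 0.1278], 0.58)]
top hook_free [([0.6362, -0.3491, 0.2119], 0.79), ([0.5323, -0.0156, 0.0114], 0.46)]
top hook_free_seat [([0.6335, -0.3072, 0.2175], 0.84)]
top jig [([0.547, -0.0199, -0.0028], 0.56)]
top jig_post [([0.4603, -0.0027, 0.0613], 0.96)]
top jig_rest [([0.6346, -0.0311, 0.035], 0.67)]
top lever [([0.7921, 0.4085, -0.0016], 0.94), ([0.3391, 0.2616, -0.0023], 0.72), ([0.4354, 0.1915, 0.0012], 0.71)]
top lever_balance [([0.7807, 0.3417, 0.025], 0.8), ([0.2859, 0.2729, 0.0171], 0.74), ([0.4942, 0.1912, 0.0186], 0.65)]
top lever_eye [([0.6141, 0.186, -0.0032], 0.9), ([0.7442, 0.1813, -0.0004], 0.73), ([0.1587, 0.2854, 0.0008], 0.66)]
top mallet [([0.4282, 0.3537, -0.0027], 0.57)]
top bushing [([0.5781, 0.3775, -0.0021], 0.42)]
```

```bash
cat > h.py <<'E'
import numpy as np, cv2
from scipy.spatial.transform import Rotation as R
from bench import sensors, optics
np.set_printoptions(precision=4,suppress=True)
C={n:optics.calibration(n) for n in("scene","top")}
def proj(n,P):
    c=C[n];f=240/np.tan(np.radians(c["vfov"])/2)
    p=R.from_euler('xyz',c["attitude"]).inv().apply(np.atleast_2d(P)-c["position"])
    s=p[:,:2]/p[:,2:];s=s*(1+c["k1"]*(s**2).sum(1,keepdims=True))
    return s*f+[c["cx"],c["cy"]]
def atz(n,uv,z):
    c=C[n];f=240/np.tan(np.radians(c["vfov"])/2)
    d=(np.atleast_2d(uv)-[c["cx"],c["cy"]])/f;s=d.copy()
    for _ in range(8): s=d/(1+c["k1"]*(s**2).sum(1,keepdims=True))
    r=R.from_euler('xyz',c["attitude"]).apply(np.c_[s,np.ones(len(s))])
    return c["position"]+r*((z-c["position"][2])/r[:,2:])
def crop(n,img,x0,x1,y0,y1,k,fn):
    cv2.imwrite(fn,cv2.resize(img[y0:y1,x0:x1,::-1],None,fx=k,fy=k,interpolation=cv2.INTER_CUBIC))
E
python3 - <<'E'
from h import *
s=cv2.imread("pics/scene0.png")[:,:,::-1];t=cv2.imread("pics/top0.png")[:,:,::-1]
a=cv2.resize(t[200:310,240:370],None,fx=5,fy=5,interpolation=cv2.INTER_CUBIC)
cv2.imwrite("pics/c1.png",a[:,:,::-1])
crop('t',t,420,530,150,360,2.8,"pics/c2.png")
crop('s',s,270,430,210,330,5,"pics/c3.png")
crop('s',s,100,220,140,300,3.7,"pics/c4.png")
for n in C:
  print(n,proj(n,[[.6145,.187,.03],[.436,.192,.04],[.6349,-.3476,.211],[.7442,.1813,.03],[.792,.41,.04]]))
E
```

```text
scene [[394.8124 284.3116]
 [382.0867 229.1395]
 [152.3278 264.647 ]
 [405.0209 329.3136]
 [509.8452 333.1   ]]
top [[260.1561 230.0946]
 [258.5585 294.9415]
 [474.8169 209.9436]
 [261.7208 183.9447]
 [178.5301 167.5178]]
```

View pics/c1.png

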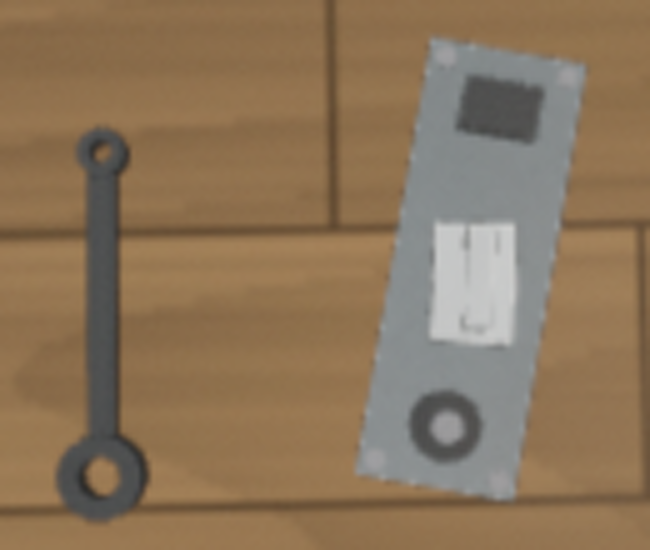

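View pics/c2.png

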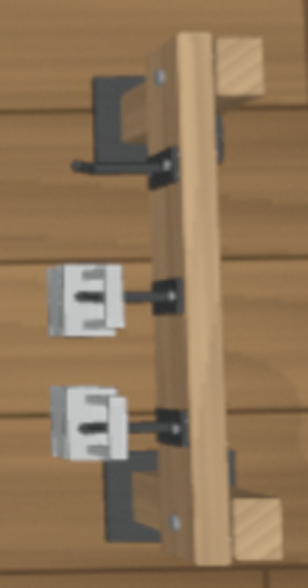

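View pics/c3.png

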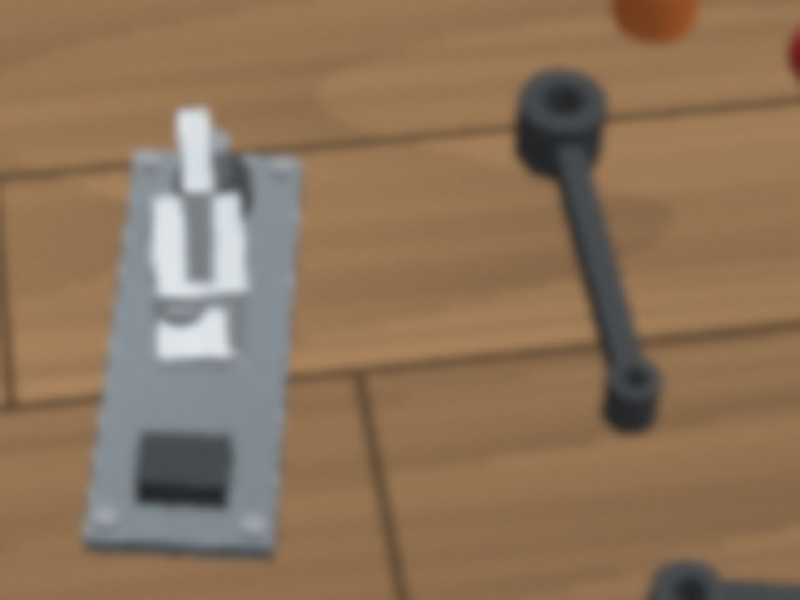

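View pics/c4.png

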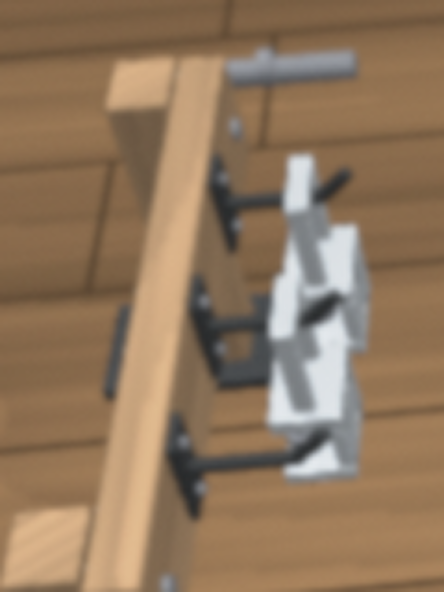

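```bash
python3 - <<'E'
from h import *
u=lambda p:np.array(p)/5+[240,200]
B=u([[434,222],[517,222],[514,347],[430,345]]);b=atz('top',B,.07)[:,:2];print('body top corners',b,b.mean(0))
for i,j in((3,0),(2,1)):d=b[j]-b[i];print(np.degrees(np.arctan2(d[1],d[0])),np.hypot(*d))
v=lambda p:np.array(p)/5+[270,210]
S=atz('scene',v([[175,110],[210,107],[213,190],[182,192]]),.138)[:,:2];print('stirrup',S,S.mean(0))
# jig corners
J=atz('top',u([[432,38],[586,66],[515,498],[357,472]]),.012)[:,:2];print('jig',J,J.mean(0))
for i,j in((3,0),(2,1)):d=J[j]-J[i];print(np.degrees(np.arctan2(d[1],d[0])),np.hypot(*d))
# lever
print('lever hub,eye', atz('top',u([[102,475]]),.04),atz('top',u([[103,152]]),.03))
print('post,rest',atz('top',u([[447,426]]),.06),atz('top',u([[500,107]]),.032))
w=lambda p:np.array(p)/2.8+[420,150]
# rail top edges
print('rail',atz('top',w([[211,35],[230,560],[179,35],[197,562]]),.246))
print('hooks root, z.211',atz('top',w([[177,163],[180,295],[184,428]]),.211), 'tip',atz('top',w([[75,167]]),.228))
x=lambda p:np.array(p)/3.7+[100,140]
print('hook scene root',atz('scene',x([[190,466],[290,460],[325,436]]),.211))
print('rod',atz('top',[[483,443]],.0),atz('scene',[[180,157]],0),atz('top',[[483,443]],.2),atz('scene',[[180,157]],0.2))
E
```

```text
body top corners [[ 0.5685  0.0042]
 [ 0.5676 -0.0405]
 [ 0.5006 -0.0373]
 [ 0.5025  0.0077]] [ 0.5348 -0.0165]
-3.0782232951832578 0.06605403311010227
-2.753993969154127 0.06714493764185035
stirrup [[ 0.5135 -0.0195]
 [ 0.5137 -0.0027]
 [ 0.5667 -0.0075]
 [ 0.5661 -0.0218]] [ 0.54   -0.0129]
jig [[ 0.677   0.001 ]
 [ 0.6595 -0.086 ]
 [ 0.4172 -0.0399]
 [ 0.4334  0.048 ]] [ 0.5468 -0.0192]
-10.934340811136302 0.24811058293633484
-10.776443717851402 0.24662078910796773
lever hub,eye [[0.4357 0.187  0.04  ]] [[0.6136 0.1858 0.03  ]]
post,rest [[ 0.4589 -0.0009  0.06  ]] [[ 0.6346 -0.0353  0.032 ]]
rail [[ 0.7409 -0.388   0.246 ]
 [ 0.309  -0.3818  0.246 ]
 [ 0.7414 -0.3612  0.246 ]
 [ 0.308  -0.3549  0.246 ]]
hooks root, z.211 [[ 0.6387 -0.368   0.211 ]
 [ 0.5256 -0.3652  0.211 ]
 [ 0.4134 -0.3631  0.211 ]] tip [[ 0.6344 -0.2751  0.228 ]]
hook scene root [[ 0.6382 -0.3493  0.211 ]
 [ 0.641  -0.294   0.211 ]
 [ 0.6256 -0.2754  0.211 ]]
rod [[ 0.0169 -0.417   0.    ]] [[-0.0012 -0.3705  0.    ]] [[ 0.0897 -0.3447  0.2   ]] [[ 0.2651 -0.3146  0.2   ]]
```

```bash
cat >> h.py <<'E'
def go(pos,yaw,p0=None,y0=None):
    s=sensors.get_state();r=s["tcp_rot"]; p0=s["ee_pos"] if p0 is None else np.array(p0)
    y0=r[2] if y0 is None else y0
    M=R.from_euler('xyz',[-np.pi/2,0,y0])
    d=M.inv().apply(np.array(pos)-p0)
    dy=(yaw-y0+np.pi)%(2*np.pi)-np.pi
    print("d/0.4:",d/.4,"turn:",-dy/(np.pi/2),"dist",np.linalg.norm(d),"rows>=",max(np.linalg.norm(d)/.0417,abs(np.degrees(dy))/7.16))
E
python3 - <<'E'
from h import *
go([.4,-.4,.36],2.5,[.173,-.653,.227],1.8295)
go([.536,-.0155,.36],3.09,[.4,-.4,.36],2.5)
E
```

```text
d/0.4: [ 0.4663 -0.3325 -0.7104] turn: -0.4268535573724634 dist 0.36500273971574515 rows>= 8.753063302535855
d/0.4: [ 0.3029 -0.     -0.9736] turn: -0.3756056656968729 dist 0.4078434135792804 rows>= 9.780417591829266
```

Call:
move_arm --steps '[0, -0.33, 0, 0, 1, 0, -0.33, 0, 0, 1, 0, -0.33, 0, 0, 1, 0.1, -0.33, -0.15, -0.1, 1, 0.2, -0.33, -0.3, -0.2, 1, 0.3, -0.33, -0.45, -0.3, 1, 0.4, -0.33, -0.6, -0.43, 1, 0.47, -0.33, -0.71, -0.43, 1, 0.47, -0.33, -0.71, -0.43, 1, 0.47, -0.33, -0.71, -0.43, 1]'

```text
time: 2.13
ee_pos: [0.3672, -0.433, 0.3587]
tcp_rot: [-1.571, 0.001, 2.509]
force: [1.1, -0.5, 0.1]
width: 0.0877
```

```bash
python3 - <<'E'
from h import *
s=sensors.get_state();print(s["ee_pos"],s["tcp_rot"],s["time"],s["qpos"])
go([.536,-.0155,.3],3.09)
E
```

```text
[ 0.3672 -0.433   0.3587] [-1.5709  0.0008  2.5086] 2.1333 [-0.5228  0.1237 -0.004   0.     -1.4423 -0.1103]
d/0.4: [ 0.2773  0.1468 -1.0911] turn: -0.37016042291334667 dist 0.4541111146164227 rows>= 10.889954786964573
```

Call:
move_arm --steps '[0.1, 0, -0.3, -0.1, 1, 0.1, 0, -0.4, -0.2, 1, 0.15, 0, -0.6, -0.3, 1, 0.2, 0.05, -0.8, -0.37, 1, 0.25, 0.1, -0.9, -0.37, 1, 0.28, 0.15, -1, -0.37, 1, 0.28, 0.15, -1, -0.37, 1, 0.28, 0.15, -1, -0.37, 1, 0.28, 0.15, -1, -0.37, 1, 0.28, 0.15, -1, -0.37, 1]'

```text
time: 2.97
ee_pos: [0.5125, -0.0493, 0.2996]
tcp_rot: [-1.571, 0.001, 3.086]
force: [0.3, -1.1, 0.1]
width: 0.0876
```

```bash
python3 - <<'E'
from h import *
s=sensors.get_state();print(s["ee_pos"],s["tcp_rot"],s["time"],s["qpos"])
go([.536,-.0155,.19],3.09)
E
```

```text
[ 0.5125 -0.0493  0.2996] [-1.5711  0.0011  3.0865] 2.9667 [ 0.2858  0.05   -0.2163  0.0001 -1.3033 -0.341 ]
d/0.4: [-0.0541  0.2741 -0.0877] turn: -0.0022322910626273386 dist 0.11712210066928061 rows>= 2.808683469287305
```

Call:
move_arm --steps '[-0.054, 0.1, -0.088, 0, 1, -0.054, 0.2, -0.088, 0, 1, -0.054, 0.274, -0.088, 0, 1, -0.054, 0.274, -0.088, 0, 1, -0.054, 0.274, -0.088, 0, 1, -0.054, 0.274, -0.088, 0, 1]'

```text
time: 3.47
ee_pos: [0.537, -0.0178, 0.1923]
tcp_rot: [-1.57, 0.002, 3.087]
force: [-0.2, -0.2, 1.0]
width: 0.0872
```

```bash
python3 - <<'E'
from h import *
s=sensors.get_state();print(s["ee_pos"],s["tcp_rot"],s["time"])
im=optics.snapshot("scene");print(proj("scene",[[.536,-.0155,.138],s["ee_pos"]]))
t=optics.snapshot("top")
crop(0,im,240,390,180,320,4,"pics/d1.png")
crop(0,t,260,410,180,320,4,"pics/d2.png")
go([.536,-.0155,.105],3.09)
E
```

```text
[ 0.537  -0.0178  0.1923] [-1.5705  0.0024  3.0865] 3.4667
[[307.6981 238.6979]
 [306.198  222.7896]]
d/0.4: [ 0.0037  0.22   -0.0052] turn: -0.0026395980859045534 dist 0.08802014403653421 rows>= 2.110794821020005
```

View pics/d1.png

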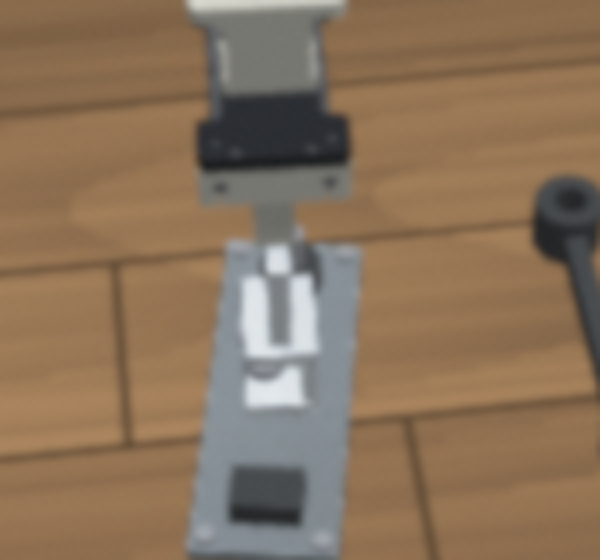

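View pics/d2.png

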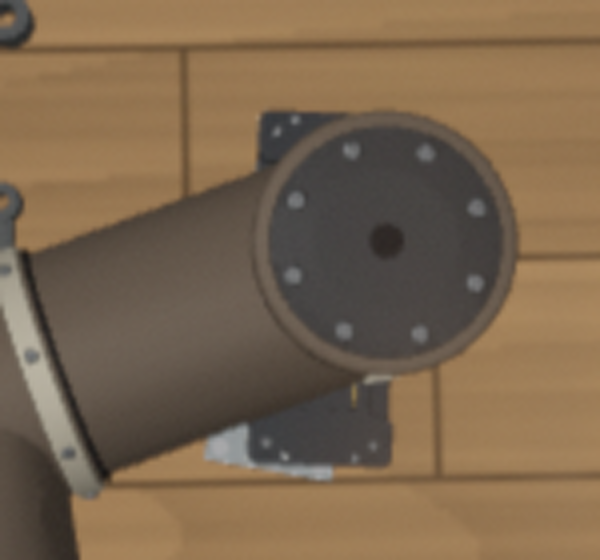

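Call:
move_arm --steps '[0.003, 0.05, -0.007, 0, 1, 0.003, 0.1, -0.007, 0, 1, 0.003, 0.16, -0.007, 0, 1, 0.003, 0.22, -0.007, 0, 1, 0.003, 0.22, -0.007, 0, 1, 0.003, 0.22, -0.007, 0, 1, 0.003, 0.22, -0.007, 0, 1]'

```text
time: 4.15
ee_pos: [0.5363, -0.0145, 0.1044]
tcp_rot: [-1.571, 0.003, 3.086]
force: [-0.2, -0.5, 0.4]
width: 0.0877
```

```bash
python3 - <<'E'
from h import *
s=sensors.get_state();print(s["ee_pos"],s["tcp_rot"],s["time"],s["force"])
im=optics.snapshot("scene")
crop(0,im,240,390,180,320,4,"pics/d3.png")
E
```

```text
[ 0.5363 -0.0145  0.1044] [-1.5714  0.0033  3.0863] 4.15 [-0.1518 -0.541   0.4005]
```

View pics/d3.png

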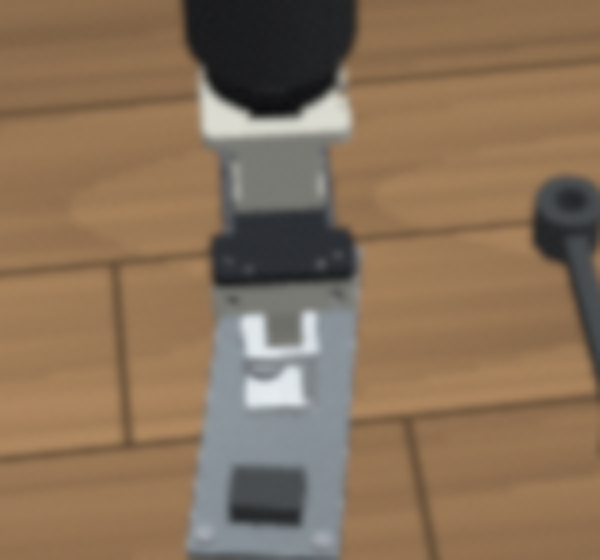

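Call:
move_arm --steps '[0, 0, 0, 0, 0, 0, 0, 0, 0, 0, 0, 0, 0, 0, 0, 0, 0, 0, 0, 0, 0, 0, 0, 0, 0, 0, 0, 0, 0, 0, 0, 0, 0, 0, 0, 0, 0, 0, 0, 0]'

```text
time: 4.87
ee_pos: [0.5355, -0.0144, 0.1023]
tcp_rot: [-1.571, 0.001, 3.087]
force: [2.9, 0.1, 1.2]
width: 0.0518
```

```bash
python3 - <<'E'
from h import *
go([.5355,-.0144,.225],3.124)
go([.636,-.2,.225],3.124,[.5355,-.0144,.225],3.087)
E
```

```text
d/0.4: [ 0.0001 -0.3068 -0.0001] turn: -0.023824608478669976 dist 0.12273748135203626 rows>= 2.943344876547632
d/0.4: [-0.2762  0.      0.4496] turn: -0.02355493157760046 dist 0.21106304745265098 rows>= 5.0614639676894715
```

Call:
move_arm --steps '[0, -0.05, 0, 0, 0, 0, -0.1, 0, 0, 0, 0, -0.16, 0, -0.01, 0, 0, -0.22, 0, -0.024, 0, 0, -0.307, 0, -0.024, 0, -0.05, -0.307, 0.08, -0.024, 0, -0.1, -0.307, 0.16, -0.024, 0, -0.16, -0.307, 0.25, -0.024, 0, -0.2, -0.307, 0.33, -0.024, 0, -0.24, -0.307, 0.39, -0.024, 0]'

```text
time: 5.7
ee_pos: [0.6213, -0.1779, 0.223]
tcp_rot: [-1.571, -0.004, 3.123]
force: [0.0, 1.4, -4.3]
width: 0.0517
```

```bash
python3 - <<'E'
from h import *
s=sensors.get_state();print(s["ee_pos"],s["tcp_rot"],s["force"],s["width"])
go([.636,-.2,.216],3.124)
E
```

```text
[ 0.6213 -0.1779  0.223 ] [-1.5714 -0.0036  3.123 ] [ 0.0333  1.3928 -4.3165] 0.05167612941506685
d/0.4: [-0.0378  0.0174  0.0547] turn: -0.0006481571933387809 dist 0.027465008927804707 rows>= 0.658633307621216
```

Call:
move_arm --steps '[-0.038, 0.017, 0.055, 0, 0, -0.038, 0.017, 0.055, 0, 0, -0.038, 0.017, 0.055, 0, 0, -0.038, 0.017, 0.055, 0, 0]'

```text
time: 6.03
ee_pos: [0.6356, -0.1977, 0.2162]
tcp_rot: [-1.572, -0.004, 3.123]
force: [-0.0, 0.4, -4.6]
width: 0.0521
```

```bash
python3 - <<'E'
from h import *
s=sensors.get_state();print(s["ee_pos"],s["tcp_rot"],s["force"],s["width"])
im=optics.snapshot("scene");t=optics.snapshot("top")
crop(0,im,100,300,120,300,4,"pics/e1.png");cv2.imwrite("pics/e1f.png",im[:,:,::-1])
crop(0,t,400,530,150,320,3.5,"pics/e2.png")
for n in C:
  for q in("hook_free_seat","clamp_eye","clamp","hook_free"):
    print(n,q,[(np.array(r["position"]).round(4),round(r["confidence"],2)) for r in optics.spot_point(n,q)])
E
```

```text
[ 0.6356 -0.1977  0.2162] [-1.5717 -0.0035  3.123 ] [-0.0139  0.3712 -4.6047] 0.05214035020667892
scene hook_free_seat [(array([ 0.6392, -0.3109,  0.217 ]), 0.59)]
scene clamp_eye []
scene clamp [(array([ 0.6376, -0.1974,  0.1255]), 0.81)]
scene hook_free [(array([ 0.6352, -0.3481,  0.2117]), 0.56)]
top hook_free_seat []
top clamp_eye [(array([ 0.6367, -0.1972,  0.2453]), 0.76), (array([0.4945, 0.1957, 0.0176]), 0.64)]
top clamp [(array([ 0.6312, -0.1966,  0.1273]), 0.5)]
top hook_free [(array([ 0.6382, -0.3492,  0.2132]), 0.59)]
```

View pics/e1.png

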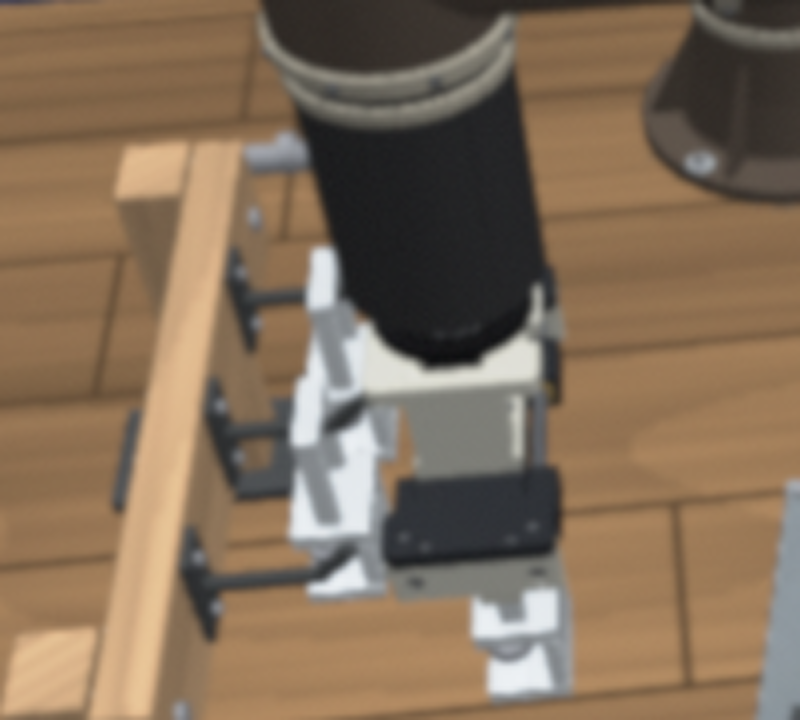

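View pics/e2.png

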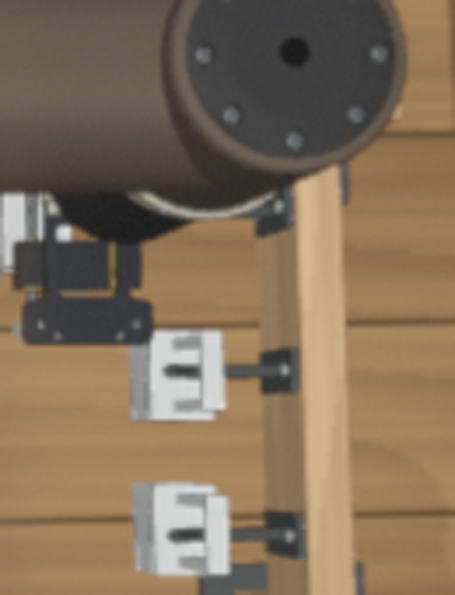

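```bash
python3 - <<'E'
from h import *
go([.6368,-.3075,.216],3.126)
E
```

```text
d/0.4: [-0.0048  0.0056  0.2748] turn: -0.0010262046249246296 dist 0.10996030128594404 rows>= 2.6369376807180824
```

Call:
move_arm --steps '[-0.003, 0, 0.04, 0, 0, -0.004, 0, 0.08, 0, 0, -0.005, 0, 0.12, 0, 0, -0.005, 0, 0.16, 0, 0, -0.005, 0, 0.2, 0, 0, -0.005, 0, 0.24, 0, 0, -0.005, 0, 0.275, 0, 0, -0.005, 0, 0.275, 0, 0, -0.005, 0, 0.275, 0, 0]'

```text
time: 7.28
ee_pos: [0.6364, -0.3095, 0.2175]
tcp_rot: [-1.571, -0.001, 3.122]
force: [-0.7, 0.6, -4.0]
width: 0.0519
```

```bash
python3 - <<'E'
from h import *
s=sensors.get_state();print(s["ee_pos"],s["tcp_rot"],s["force"],s["width"])
im=optics.snapshot("scene")
crop(0,im,100,300,120,300,4,"pics/f1.png")
go([.6368,-.3075,.186],3.126)
E
```

```text
[ 0.6364 -0.3095  0.2175] [-1.5709 -0.0005  3.1219] [-0.6697  0.565  -3.9888] 0.05189246745637447
d/0.4: [-0.0005  0.0789 -0.003 ] turn: -0.0020679674013635253 dist 0.031594330243979625 rows>= 0.7576577996158184
```

View pics/f1.png

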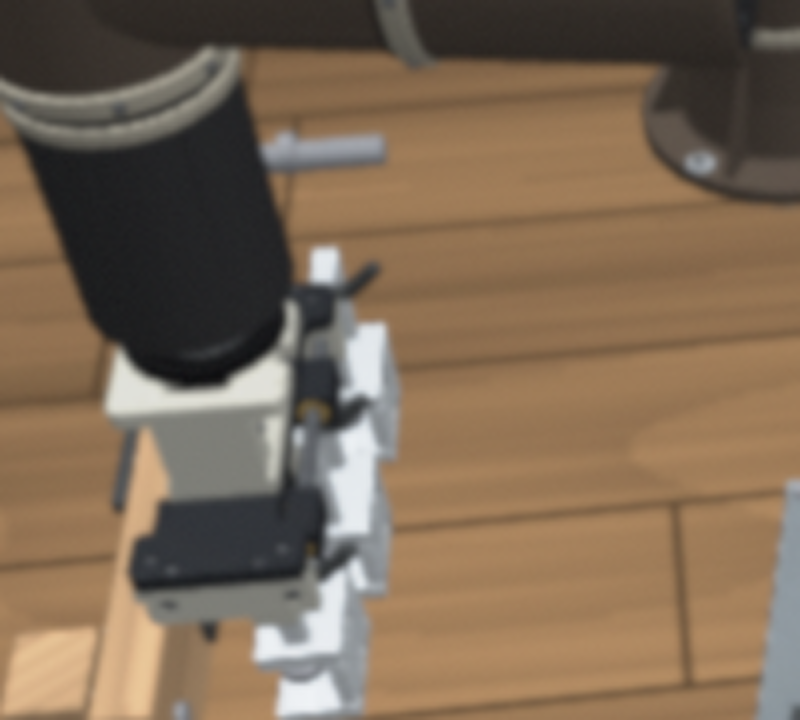

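Call:
move_arm --steps '[0, 0.015, -0.003, 0, 0, 0, 0.03, -0.003, 0, 0, 0, 0.045, -0.003, 0, 0, 0, 0.06, -0.003, 0, 0, 0, 0.06, -0.003, 0, 0]'

```text
time: 7.75
ee_pos: [0.6361, -0.3059, 0.1918]
tcp_rot: [-1.572, -0.003, 3.124]
force: [0.1, 0.4, -4.9]
width: 0.0518
```

Call:
move_arm --steps '[0, 0.004, 0, 0, 0, 0, 0.008, 0, 0, 0, 0, 0.008, 0, 0, 0]'

```text
time: 8.0
ee_pos: [0.6369, -0.3066, 0.1906]
tcp_rot: [-1.571, -0.0, 3.124]
force: [0.4, 1.5, -4.2]
width: 0.0519
```

Call:
move_arm --steps '[0, 0.004, 0, 0, 0, 0, 0.008, 0, 0, 0, 0, 0.008, 0, 0, 0]'

```text
time: 8.25
ee_pos: [0.6369, -0.3067, 0.1874]
tcp_rot: [-1.571, 0.0, 3.124]
force: [-0.4, 0.2, -3.9]
width: 0.0519
```

Call:
move_arm --steps '[0, 0.004, 0, 0, 0, 0, 0.006, 0, 0, 0, 0, 0.006, 0, 0, 0]'

```text
time: 8.5
ee_pos: [0.637, -0.3069, 0.1871]
tcp_rot: [-1.57, 0.001, 3.124]
force: [-3.2, 2.8, 4.3]
width: 0.0519
```

```bash
python3 - <<'E'
from h import *
s=sensors.get_state();print(s["ee_pos"],s["tcp_rot"],s["force"],s["moment"],s["width"])
im=optics.snapshot("scene")
crop(0,im,120,240,200,320,5,"pics/f2.png")
print(sensors.get_state()["force"],sensors.get_state()["ee_pos"])
E
```

```text
[ 0.637  -0.3069  0.1871] [-1.5699  0.0014  3.1244] [-3.2328  2.8155  4.2658] [ 0.9541  1.2511 -0.0438] 0.051920796024777956
[-3.578   2.2726  5.7795] [ 0.6371 -0.3068  0.1871]
```

View pics/f2.png

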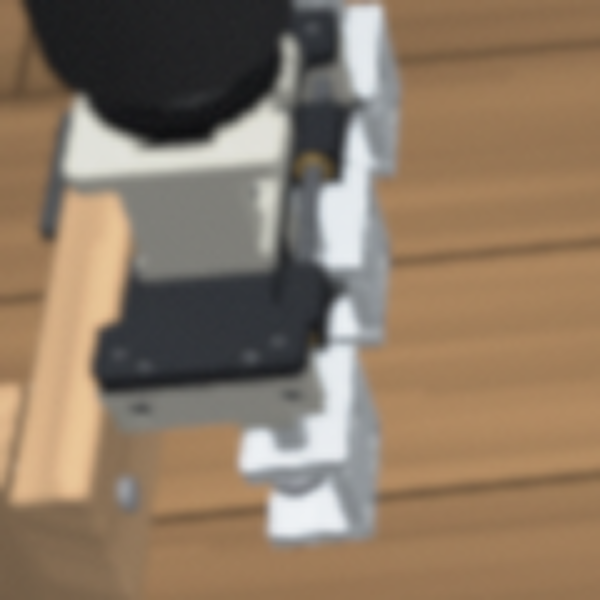

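Call:
move_arm --steps '[0, 0, 0, 0, 0.85, 0, 0, 0, 0, 0.85, 0, 0, 0, 0, 0.85, 0, 0, 0, 0, 0.85, 0, 0, 0, 0, 0.85, 0, 0, 0, 0, 0.85]'

```text
time: 9.05
ee_pos: [0.6369, -0.3068, 0.185]
tcp_rot: [-1.571, -0.0, 3.124]
force: [0.3, 0.3, -0.2]
width: 0.0744
```

```bash
python3 - <<'E'
from h import *
s=sensors.get_state();print(s["ee_pos"],s["tcp_rot"],s["force"],s["moment"],s["width"])
im=optics.snapshot("scene")
crop(0,im,120,240,200,320,5,"pics/f3.png")
E
```

```text
[ 0.6369 -0.3068  0.185 ] [-1.5708 -0.0001  3.1239] [ 0.2809  0.3419 -0.2427] [0.02   0.1131 0.0019] 0.07441952153215328
```

View pics/f3.png

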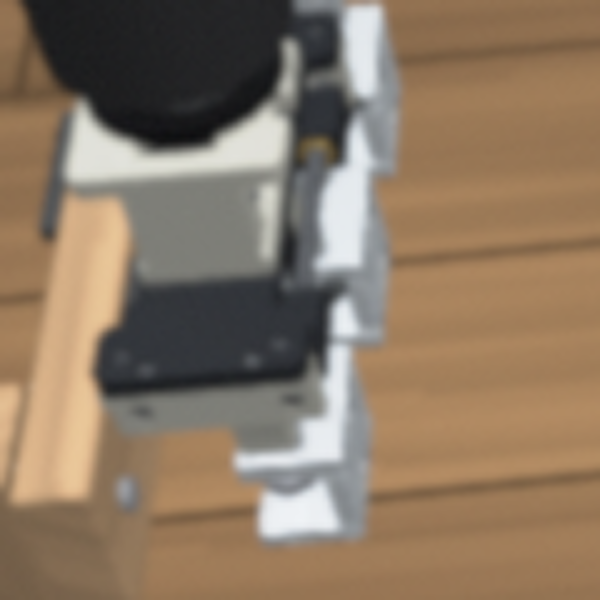

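Call:
move_arm --steps '[0, -0.03, 0, 0, 0.85, 0, -0.06, 0, 0, 0.85, 0, -0.1, 0, 0, 0.85, 0, -0.14, 0, 0, 0.85, 0, -0.2, 0, 0, 0.85, 0, -0.3, 0, 0, 0.85, 0, -0.3, 0, 0, 0.85]'

```text
time: 9.68
ee_pos: [0.6392, -0.3086, 0.3158]
tcp_rot: [-1.565, 0.012, 3.125]
force: [-0.3, -0.1, 3.2]
width: 0.0744
```

```bash
python3 - <<'E'
from h import *
s=sensors.get_state();print(s["ee_pos"],s["tcp_rot"],s["force"],s["width"])
yl=np.arctan2(.186-.1905,.6143-.436);print(yl)
P=[.4925,.190,.28]
# jaw along lever y
for yw in (np.pi/2+yl,-np.pi/2+yl): go(P,yw)
E
```

```text
[ 0.6392 -0.3086  0.3158] [-1.5651  0.0118  3.1245] [-0.3161 -0.0801  3.2414] 0.07439180118366841
-0.025233005623102142
d/0.4: [ 0.388   0.0895 -1.24  ] turn: 1.005192702936702 dist 0.5209412707855526 rows>= 12.635103807863572
d/0.4: [ 0.388   0.0895 -1.24  ] turn: -0.9948072970632977 dist 0.5209412707855526 rows>= 12.504560996605699
```

Call:
move_arm --steps '[0, 0, -0.08, 0, 0.85, 0, 0, -0.16, 0.08, 0.85, 0.04, 0, -0.24, 0.16, 0.85, 0.08, 0, -0.32, 0.24, 0.85, 0.12, 0, -0.4, 0.32, 0.85, 0.16, 0, -0.5, 0.4, 0.85, 0.2, 0, -0.6, 0.48, 0.85, 0.23, 0, -0.7, 0.55, 0.85, 0.26, 0, -0.8, 0.6, 0.85, 0.26, 0, -0.8, 0.6, 0.85]'

```text
time: 10.52
ee_pos: [0.5376, 0.0186, 0.3074]
tcp_rot: [-1.575, 0.0, 2.176]
force: [-0.2, -1.6, -0.1]
width: 0.0749
```

```bash
python3 - <<'E'
from h import *
s=sensors.get_state();print(s["ee_pos"],s["tcp_rot"],s["qpos"])
go([.4925,.190,.25],np.pi/2-.025)
im=optics.snapshot("scene");t=optics.snapshot("top")
crop(0,im,100,240,140,300,3.7,"pics/g1.png")
crop(0,t,420,530,150,360,2.8,"pics/g2.png")
E
```

```text
[0.5376 0.0186 0.3074] [-1.5746  0.0004  2.1758] [ 0.3989  0.0856 -0.1599 -0.0004 -1.3215 -1.3646]
d/0.4: [ 0.4165  0.1435 -0.1511] turn: 0.4011007829679975 dist 0.18629823420040553 rows>= 5.041769618312818
```

View pics/g1.png

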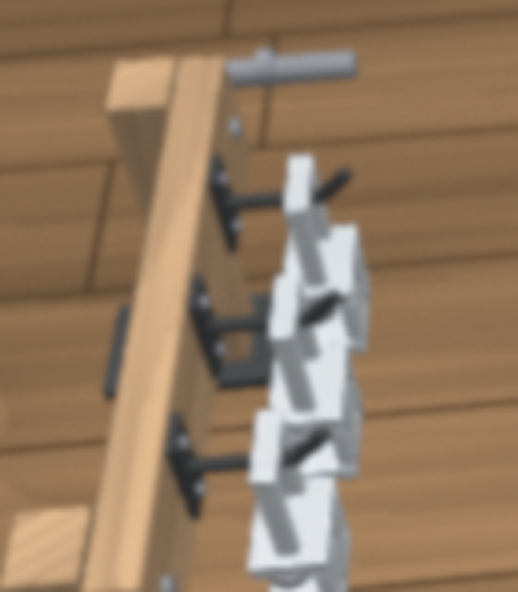

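View pics/g2.png

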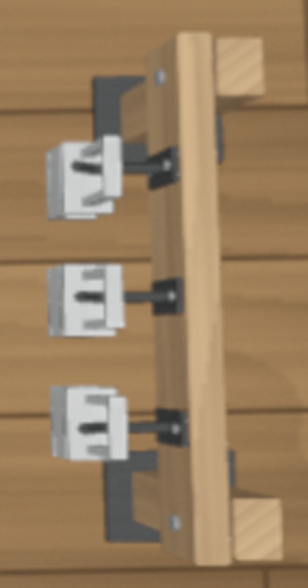

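The clamp now hangs on the third hook, at about (160, 267) in scene and (450, 213) in top. It is slightly tilted or swaying, so I will check it again. Next is the lever. There are three candidates in top: orange (228, 360), which is the wrong colour; large dark (178, 167)–(262, 184); and small dark (260, 295)–(261, 230). The small dark one is the lever: it is the smaller of the dark pair, with a 0.18 m spacing, and the c1 crop confirms it.

Call:
move_arm --steps '[0.06, 0.02, -0.02, 0.07, 0.85, 0.14, 0.05, -0.05, 0.15, 0.85, 0.22, 0.08, -0.08, 0.23, 0.85, 0.3, 0.1, -0.11, 0.31, 0.85, 0.38, 0.12, -0.14, 0.4, 0.85, 0.416, 0.143, -0.151, 0.4, 0.85, 0.416, 0.143, -0.151, 0.4, 0.85, 0.416, 0.143, -0.151, 0.4, 0.85]'

```text
time: 11.28
ee_pos: [0.4928, 0.1864, 0.2485]
tcp_rot: [-1.571, 0.0, 1.556]
force: [0.0, -0.3, 0.7]
width: 0.0747
```

```bash
python3 - <<'E'
from h import *
s=sensors.get_state();print(s["ee_pos"],s["tcp_rot"],s["time"])
im=optics.snapshot("scene");t=optics.snapshot("top")
crop(0,im,340,440,200,310,5,"pics/h1.png")
crop(0,t,420,530,150,360,2.8,"pics/h2.png")
print(proj('scene',[[.4925,.19,.019]]))
for q in("lever","lever_balance","lever_eye"):print(q,[(np.array(r["position"]).round(4),round(r["confidence"],2)) for r in optics.spot_point("scene",q)])
E
```

```text
[0.4928 0.1864 0.2485] [-1.5712  0.0002  1.5556] 11.2833
[[385.1275 250.2007]]
lever [(array([0.3378, 0.2622, 0.0007]), 0.83)]
lever_balance [(array([0.2836, 0.2721, 0.0198]), 0.98), (array([0.4943, 0.1889, 0.0212]), 0.64)]
lever_eye [(array([0.1629, 0.29  , 0.0015]), 0.97), (array([0.7422, 0.1868, 0.0007]), 0.96), (array([0.6173, 0.188 , 0.0019]), 0.75)]
```

View pics/h1.png

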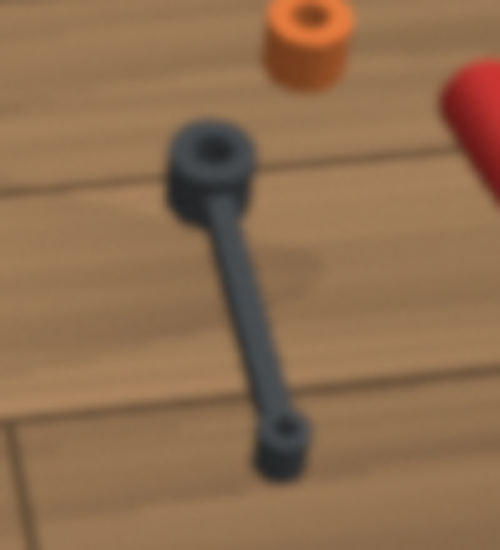

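View pics/h2.png

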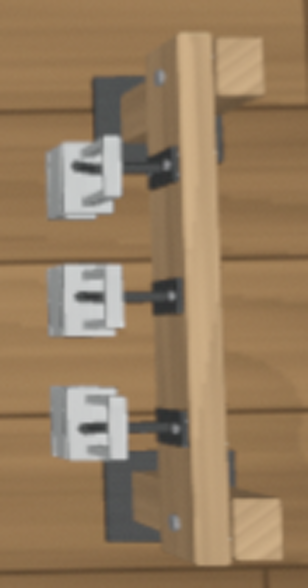

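```bash
python3 - <<'E'
from h import *
im=optics.snapshot("scene");t=optics.snapshot("top")
crop(0,t,430,490,190,320,6,"pics/i1.png")
crop(0,im,140,220,170,310,5,"pics/i2.png")
for n in C:
  for q in("clamp","clamp_eye","hook_free_seat"):print(n,q,[(np.array(r["position"]).round(4),round(r["confidence"],2)) for r in optics.spot_point(n,q)])
E
```

```text
scene clamp [(array([ 0.6362, -0.3073,  0.0969]), 0.67)]
scene clamp_eye [(array([ 0.6371, -0.3087,  0.2114]), 0.9)]
scene hook_free_seat [(array([ 0.6388, -0.3068,  0.217 ]), 0.61)]
top clamp [(array([ 0.6318, -0.3079,  0.0989]), 0.59)]
top clamp_eye [(array([ 0.6371, -0.3041,  0.2132]), 0.85), (array([ 0.616 ,  0.1865, -0.0034]), 0.4)]
top hook_free_seat [(array([ 0.6352, -0.0346,  0.0318]), 0.62), (array([ 0.6344, -0.3103,  0.2182]), 0.55)]
```

View pics/i1.png

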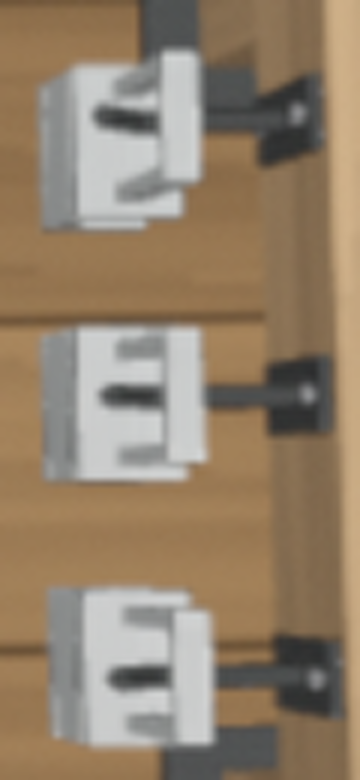

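View pics/i2.png

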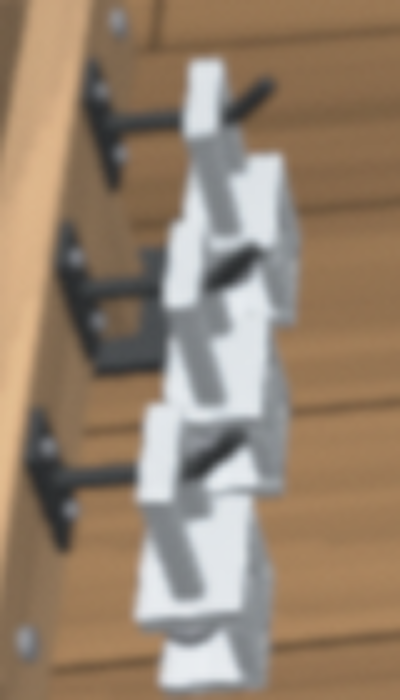

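```bash
python3 - <<'E'
from h import *
s=sensors.get_state();print(s["ee_pos"],s["tcp_rot"],s["time"])
go([.493,.1895,.04],1.551)
E
```

```text
[0.4927 0.1859 0.248 ] [-1.5708  0.      1.553 ] 11.9333
d/0.4: [ 0.009   0.5199 -0.0007] turn: 0.001272097421992868 dist 0.2079827764507995 rows>= 4.987596557573129
```

Call:
move_arm --steps '[0.009, 0.08, 0, 0, 0.85, 0.009, 0.17, 0, 0, 0.85, 0.009, 0.26, 0, 0, 0.85, 0.009, 0.35, 0, 0, 0.85, 0.009, 0.43, 0, 0, 0.85, 0.009, 0.48, 0, 0, 0.85, 0.009, 0.51, 0, 0, 0.85, 0.009, 0.52, 0, 0, 0.85, 0.009, 0.52, 0, 0, 0.85, 0.009, 0.52, 0, 0, 0.85]'

```text
time: 12.77
ee_pos: [0.4931, 0.19, 0.0405]
tcp_rot: [-1.571, -0.0, 1.553]
force: [0.8, -0.6, 0.3]
width: 0.0741
```

```bash
python3 - <<'E'
from h import *
s=sensors.get_state();print(s["ee_pos"],s["tcp_rot"],s["time"])
im=optics.snapshot("scene")
crop(0,im,340,440,200,310,5,"pics/j1.png")
go([.493,.1895,.005],1.551)
E
```

```text
[0.4931 0.19   0.0405] [-1.5714 -0.0002  1.5534] 12.7667
d/0.4: [-0.0016  0.0898  0.0008] turn: 0.0015242790778305538 dist 0.03593962218834762 rows>= 0.8618614433656503
```

View pics/j1.png

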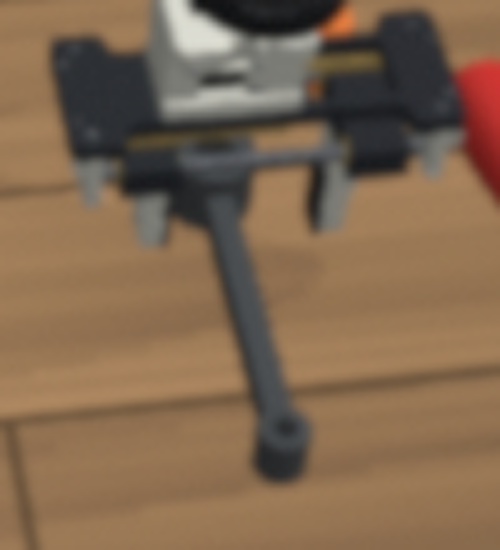

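Call:
move_arm --steps '[0, 0.03, 0, 0, 0.85, 0, 0.06, 0, 0, 0.85, 0, 0.08, 0, 0, 0.85, 0, 0.087, 0, 0, 0.85, 0, 0.087, 0, 0, 0.85]'

```text
time: 13.23
ee_pos: [0.4927, 0.1896, 0.0052]
tcp_rot: [-1.571, 0.0, 1.553]
force: [-0.8, -0.5, 0.1]
width: 0.0747
```

Call:
move_arm --steps '[0, 0, 0, 0, 0, 0, 0, 0, 0, 0, 0, 0, 0, 0, 0, 0, 0, 0, 0, 0, 0, 0, 0, 0, 0, 0, 0, 0, 0, 0, 0, 0, 0, 0, 0, 0, 0, 0, 0, 0, 0, 0, 0, 0, 0, 0, 0, 0, 0, 0]'

```text
time: 14.07
ee_pos: [0.4926, 0.1895, 0.0051]
tcp_rot: [-1.571, 0.0, 1.553]
force: [-0.6, 0.9, 0.1]
width: 0.0155
```

```bash
python3 - <<'E'
from h import *
s=sensors.get_state();print(s["ee_pos"],s["tcp_rot"],s["time"],s["width"],s["force"])
E
```

```text
[0.4926 0.1895 0.0051] [-1.5707  0.0002  1.5533] 14.0667 0.015479607375146056 [-0.6201  0.9046  0.1064]
```

Call:
move_arm --steps '[0, -0.02, 0, 0, 0, 0, -0.04, 0, 0, 0, 0, -0.07, 0, 0, 0, 0, -0.1, 0, 0, 0, 0, -0.13, 0, 0, 0, 0, -0.13, 0, 0, 0, 0, -0.13, 0, 0, 0]'

```text
time: 14.65
ee_pos: [0.4926, 0.1897, 0.0575]
tcp_rot: [-1.571, -0.001, 1.553]
force: [0.0, 0.2, -8.5]
width: 0.0157
```

```bash
python3 - <<'E'
from h import *
s=sensors.get_state();print(s["ee_pos"],s["tcp_rot"],s["time"],s["width"],s["force"],s["moment"])
im=optics.snapshot("scene");t=optics.snapshot("top")
crop(0,im,330,450,190,310,5,"pics/k1.png")
crop(0,t,220,300,210,320,5,"pics/k2.png")
for n in C:
  for q in("lever","lever_eye","lever_balance"):print(n,q,[(np.array(r["position"]).round(4),round(r["confidence"],2)) for r in optics.spot_point(n,q)])
E
```

```text
[0.4926 0.1897 0.0575] [-1.5713 -0.001   1.5527] 14.65 0.015714915431343714 [ 0.0034  0.1719 -8.5063] [-0.0341  0.033  -0.0536]
scene lever [(array([ 0.7955,  0.4132, -0.0017]), 0.85), (array([0.4372, 0.1901, 0.0573]), 0.73), (array([0.4926, 0.1894, 0.0723]), 0.53), (array([0.3383, 0.2621, 0.0023]), 0.4)]
scene lever_eye [(array([ 0.7453,  0.1844, -0.0038]), 0.75), (array([0.6138, 0.186 , 0.0548]), 0.72)]
scene lever_balance [(array([0.7777, 0.3364, 0.0235]), 0.93), (array([0.4921, 0.1852, 0.0731]), 0.67)]
top lever [(array([ 0.3389,  0.2622, -0.0029]), 0.7), (array([ 0.6387, -0.3069,  0.216 ]), 0.7), (array([0.4343, 0.1919, 0.0538]), 0.56)]
top lever_eye [(array([0.1574, 0.2871, 0.0004]), 0.82), (array([0.6153, 0.1846, 0.0481]), 0.79), (array([0.7448, 0.182 , 0.0009]), 0.7)]
top lever_balance [(array([0.7798, 0.3368, 0.0205]), 0.94), (array([0.2832, 0.274 , 0.0176]), 0.79), (array([ 0.6356, -0.306 ,  0.2179]), 0.43)]
```

View pics/k1.png

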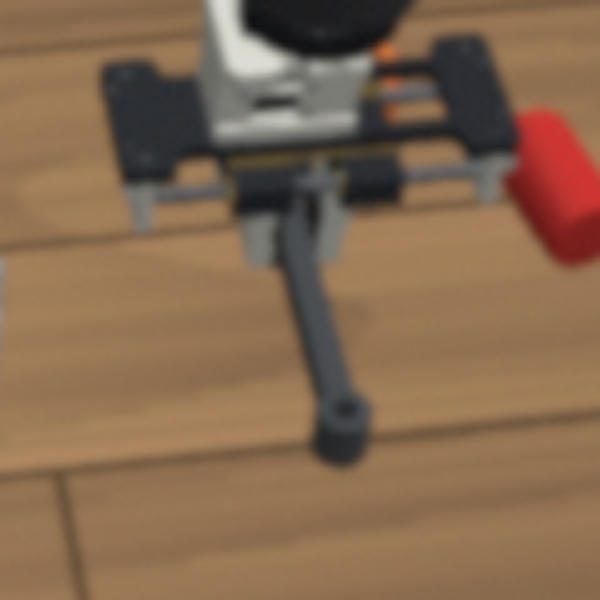

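View pics/k2.png

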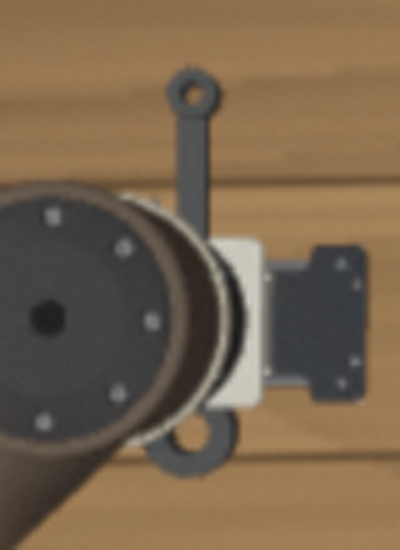

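```bash
python3 - <<'E'
from h import *
im={n:optics.snapshot(n) for n in C}
for n in C: cv2.imwrite(f"pics/jig_{n}.png",im[n][:,:,::-1])
crop(0,im["top"],300,370,195,310,5,"pics/l1.png")
crop(0,im["scene"],275,345,230,330,6,"pics/l2.png")
E
```

```text
(no output)
```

View pics/l1.png

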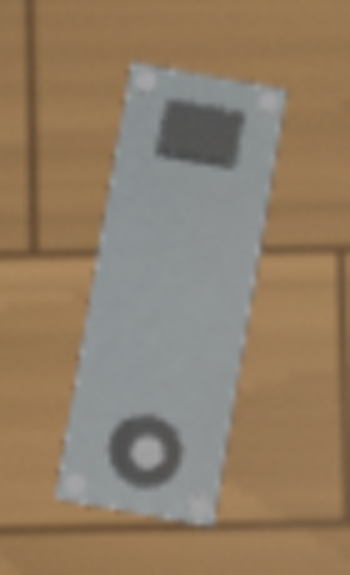

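View pics/l2.png

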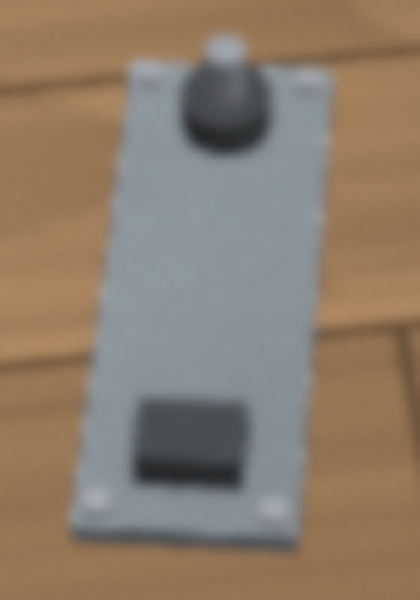

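```bash
python3 - <<'E'
from h import *
from scipy.optimize import least_squares
f=lambda p,k,o:(np.array(p,float)+.5)/k-.5+o
T=f([[131,63],[286,90],[214,525],[57,497],[148,452],[201,134]],5,[300,195])
LT=np.array([[.125,.045,.012],[.125,-.045,.012],[-.125,-.045,.012],[-.125,.045,.012],[-.09,0,.06],[.09,0,.032]])
S=f([[130,62],[330,70],[298,535],[72,525],[224,48],[191,434]],6,[275,230])
LS=np.array([[-.125,-.045,.012],[-.125,.045,.012],[.125,.045,.012],[.125,-.045,.012],[-.09,0,.06],[.09,0,.032]])
def W(q,L):
    c,s=np.cos(q[2]),np.sin(q[2]);return np.c_[q[0]+c*L[:,0]-s*L[:,1],q[1]+s*L[:,0]+c*L[:,1],L[:,2]]
def res(q,w): 
    r=[]
    if 't' in w:r.append(proj('top',W(q,LT))-T)
    if 's' in w:r.append(proj('scene',W(q,LS))-S)
    return np.concatenate(r).ravel()
for w in('t','s','ts'):
    o=least_squares(res,[.547,-.018,-.17],args=(w,));print(w,o.x,'rms px',np.sqrt((o.fun**2).mean()))
    print(' post,rest',W(o.x,LT)[4:])
    if w!='ts': print(o.fun.reshape(-1,2))
print('lever top: eye',atz('top',f([[194,95]],5,[220,210]),.0824),'hub',atz('top',f([[190,432]],5,[220,210]),.0924))
print('lever scene: eye',atz('scene',f([[344,407]],5,[330,190]),.0824))
yl=1.553-np.pi/2;d=np.array([np.cos(yl),np.sin(yl)]);p=np.array([.4926,.1897])
print('expect hub,eye',p-.0565*d,p+.1235*d)
E
```

```text
t [ 0.5476 -0.0177 -0.1903] rms px 0.26401938124705354
 post,rest [[ 0.4592 -0.0007  0.06  ]
 [ 0.6359 -0.0348  0.032 ]]
[[-0.0563 -0.2208]
 [ 0.2326 -0.21  ]
 [ 0.0349  0.3337]
 [-0.3373  0.4409]
 [ 0.1428  0.1138]
 [-0.0167 -0.4817]]
s [ 0.5496 -0.0156 -0.1877] rms px 0.30748614011613973
 post,rest [[ 0.4612  0.0012  0.06  ]
 [ 0.638  -0.0324  0.032 ]]
[[-0.0194 -0.1864]
 [ 0.1962 -0.1225]
 [ 0.2915  0.4839]
 [-0.232   0.3366]
 [-0.2025  0.1058]
 [-0.0301 -0.7118]]
ts [ 0.5485 -0.0165 -0.1883] rms px 0.4812276939060014
 post,rest [[ 0.4601  0.0003  0.06  ]
 [ 0.6369 -0.0333  0.032 ]]
lever top: eye [[0.6132 0.1858 0.0824]] hub [[0.4353 0.1885 0.0924]]
lever scene: eye [[0.616  0.1899 0.0824]]
expect hub,eye [0.4361 0.1907] [0.6161 0.1875]
```

```bash
python3 - <<'E'
from h import *
go([.5164,-.0106,.11],1.382)
E
```

```text
d/0.4: [-0.4992 -0.1329 -0.0684] turn: 0.10894057344725636 dist 0.20842993297215934 rows>= 4.998319735543389
```

Call:
move_arm --steps '[0, -0.04, 0, 0, 0, 0, -0.08, 0, 0, 0, -0.04, -0.133, 0, 0.02, 0, -0.1, -0.133, -0.01, 0.04, 0, -0.17, -0.133, -0.02, 0.06, 0, -0.24, -0.133, -0.03, 0.08, 0, -0.31, -0.133, -0.04, 0.1, 0, -0.38, -0.133, -0.05, 0.109, 0, -0.44, -0.133, -0.06, 0.109, 0, -0.48, -0.133, -0.068, 0.109, 0]'

```text
time: 15.98
ee_pos: [0.516, -0.0049, 0.1102]
tcp_rot: [-1.57, 0.0, 1.381]
force: [0.7, 0.3, -9.1]
width: 0.0154
```

```bash
python3 - <<'E'
from h import *
s=sensors.get_state();print(s["ee_pos"],s["tcp_rot"],s["time"],s["width"],s["force"],s["moment"])
go([.5164,-.0106,.10],1.382)
E
```

```text
[ 0.516  -0.0049  0.1102] [-1.5702  0.0004  1.3808] 15.9833 0.015355235543918046 [ 0.6739  0.344  -9.1141] [ 0.0694 -0.1215 -0.0405]
d/0.4: [-0.0137  0.0255 -0.0037] turn: -0.0007627518942926117 dist 0.011672355635523511 rows>= 0.27991260516842953
```

Call:
move_arm --steps '[-0.014, 0.012, -0.003, 0, 0, -0.014, 0.02, -0.003, 0, 0, -0.014, 0.025, -0.003, 0, 0, -0.014, 0.025, -0.003, 0, 0, -0.014, 0.025, -0.003, 0, 0, -0.014, 0.025, -0.003, 0, 0]'

```text
time: 16.48
ee_pos: [0.5167, -0.0078, 0.1004]
tcp_rot: [-1.571, -0.0, 1.383]
force: [0.2, 0.2, -9.0]
width: 0.0156
```

```bash
python3 - <<'E'
from h import *
s=sensors.get_state();print(s["ee_pos"],s["tcp_rot"],s["time"],s["width"],s["force"],s["moment"],s["joint_velocities"])
im={n:optics.snapshot(n) for n in C}
crop(0,im["top"],280,400,190,310,5,"pics/m1.png")
crop(0,im["scene"],260,360,200,330,5,"pics/m2.png")
cv2.imwrite("pics/m3.png",im["scene"][:,:,::-1])
for n in C:
  for q in("lever","lever_eye","clamp_eye","clamp"):print(n,q,[(np.array(r["position"]).round(4),round(r["confidence"],2)) for r in optics.spot_point(n,q)])
yl=1.382-np.pi/2;d=np.array([np.cos(yl),np.sin(yl)]);p=s["ee_pos"][:2]
print('expect hub,eye',p-.0565*d,p+.1235*d)
E
```

```text
[ 0.5167 -0.0078  0.1004] [-1.571  -0.0001  1.3831] 16.4833 0.01563679214450029 [ 0.1719  0.1716 -9.0185] [-0.02   -0.0441  0.0235] [-0.0014 -0.0039  0.0025 -0.0009 -0.0017  0.0017]
scene lever [(array([ 0.337 ,  0.2645, -0.0008]), 0.97), (array([0.4615, 0.004 , 0.0984]), 0.94), (array([ 0.7956,  0.4094, -0.0013]), 0.63)]
scene lever_eye [(array([0.1643, 0.2864, 0.0017]), 0.89), (array([ 0.6367, -0.0298,  0.0964]), 0.83), (array([ 0.743 ,  0.1805, -0.0039]), 0.67)]
scene clamp_eye [(array([ 0.633 , -0.3085,  0.2115]), 0.86)]
scene clamp [(array([ 0.6381, -0.3093,  0.0969]), 0.74)]
top lever [(array([0.4599, 0.0021, 0.101 ]), 0.74)]
top lever_eye [(array([ 0.637 , -0.033 ,  0.0923]), 0.75), (array([0.7486, 0.1827, 0.0033]), 0.58), (array([0.1578, 0.2882, 0.0011]), 0.5)]
top clamp_eye [(array([ 0.6373, -0.305 ,  0.2181]), 0.97)]
top clamp [(array([ 0.6319, -0.3087,  0.1028]), 0.72), (array([ 0.6364, -0.308 ,  0.2157]), 0.59)]
expect hub,eye [0.4612 0.0028] [ 0.6381 -0.031 ]
```

View pics/m1.png

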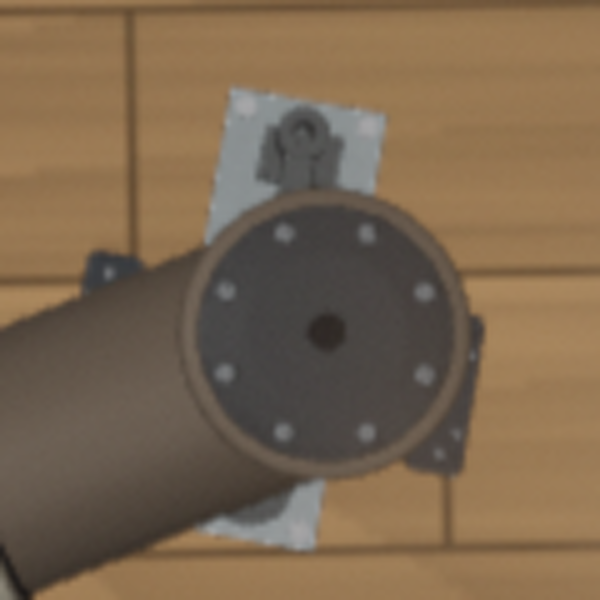

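View pics/m2.png

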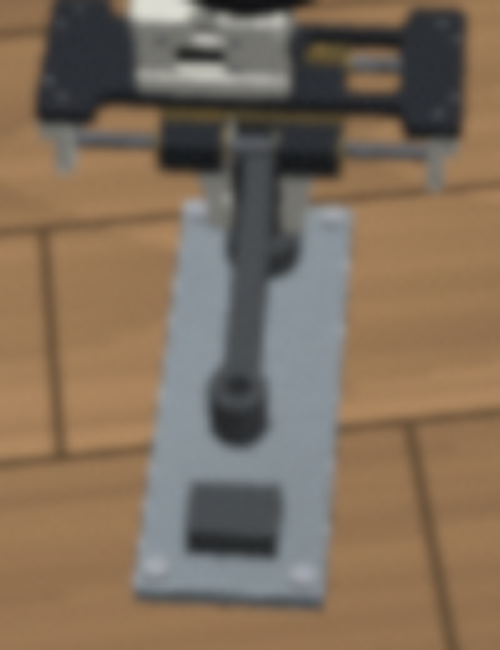

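View pics/m3.png

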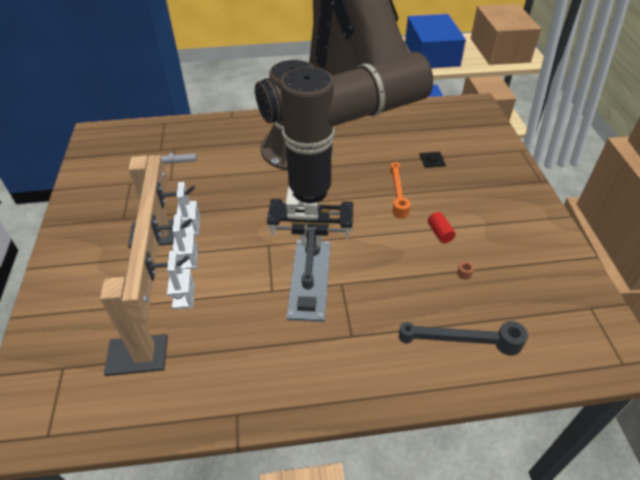

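```bash
python3 - <<'E'
from h import *
f=lambda p,k,o:(np.array(p,float)+.5)/k-.5+o
print('eye top',atz('top',f([[303,131]],5,[280,190]),.125),'scene',atz('scene',f([[239,385]],5,[260,200]),.125))
print(sensors.get_state()["ee_pos"]); go([.5164,-.0106,.10],1.382)
E
```

```text
eye top [[ 0.638 -0.03   0.125]] scene [[ 0.6389 -0.0278  0.125 ]]
[ 0.5166 -0.0086  0.1003]
d/0.4: [-0.0051  0.0009 -0.0005] turn: -7.225623044707998e-05 dist 0.002067732257554816 rows>= 0.049585905456950026
```

Call:
move_arm --steps '[-0.004, 0, 0.001, 0, 0, -0.009, 0, 0.001, 0, 0, -0.009, 0, 0.001, 0, 0, -0.009, 0, 0.001, 0, 0, -0.009, 0, 0.001, 0, 0, -0.009, 0, 0.001, 0, 0, -0.009, 0, 0.001, 0, 0, -0.009, 0, 0.001, 0, 0]'

```text
time: 17.65
ee_pos: [0.5155, -0.012, 0.1003]
tcp_rot: [-1.571, 0.0, 1.382]
force: [-0.6, 0.0, -8.6]
width: 0.0159
```

```bash
python3 - <<'E'
from h import *
s=sensors.get_state();print(s["ee_pos"],s["tcp_rot"],s["time"],s["width"],s["force"],s["moment"])
im={n:optics.snapshot(n) for n in C}
crop(0,im["top"],280,400,190,310,5,"pics/n1.png")
crop(0,im["scene"],260,360,200,330,5,"pics/n2.png")
for n in C:
  for q in("lever","lever_eye","jig_rest"):print(n,q,[(np.array(r["position"]).round(4),round(r["confidence"],2)) for r in optics.spot_point(n,q)])
# overlay predicted edges: hub/eye centred on jig axis
E
```

```text
[ 0.5155 -0.012   0.1003] [-1.5707  0.      1.3819] 17.65 0.015926121331594663 [-0.576   0.0203 -8.5933] [-0.0036 -0.0239 -0.048 ]
scene lever [(array([0.3374, 0.2653, 0.0017]), 0.64), (array([ 0.6389, -0.3105,  0.0967]), 0.58), (array([ 0.7936,  0.4161, -0.0012]), 0.57)]
scene lever_eye [(array([ 0.6348, -0.0352,  0.0959]), 0.97), (array([ 0.1613,  0.2855, -0.0002]), 0.87), (array([0.7455, 0.1868, 0.0023]), 0.78)]
scene jig_rest [(array([ 0.6364, -0.0298,  0.0348]), 0.69), (array([ 0.5756,  0.378 , -0.001 ]), 0.29)]
top lever [(array([0.796 , 0.4114, 0.0013]), 0.91), (array([0.4575, 0.0004, 0.0962]), 0.67)]
top lever_eye [(array([0.7463, 0.182 , 0.0005]), 0.69), (array([ 0.6374, -0.0376,  0.092 ]), 0.49)]
top jig_rest [(array([ 0.6342, -0.0357,  0.0328]), 0.74)]
```

View pics/n1.png

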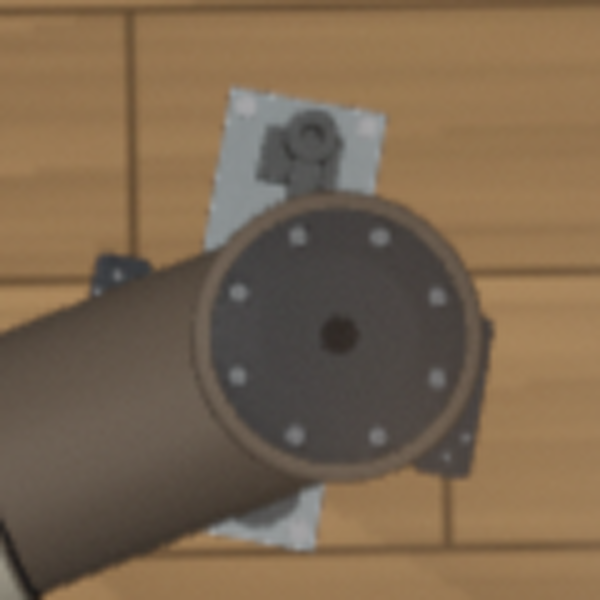

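View pics/n2.png

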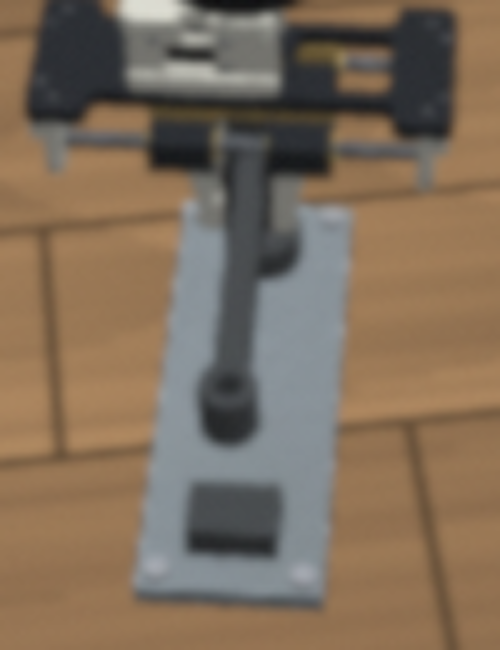

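```bash
python3 - <<'E'
from h import *
f=lambda p,k,o:(np.array(p,float)+.5)/k-.5+o
print('eye top',atz('top',f([[314,132]],5,[280,190]),.125),'scene',atz('scene',f([[229.5,385]],5,[260,200]),.125))
s=sensors.get_state();print(s["ee_pos"],s["joint_velocities"])
E
```

```text
eye top [[ 0.6373 -0.0357  0.125 ]] scene [[ 0.6383 -0.032   0.125 ]]
[ 0.5155 -0.012   0.1003] [-0.0009 -0.0021 -0.0007  0.0008 -0.0006 -0.0004]
```

```bash
python3 - <<'E'
from bench import order, sensors
print(order.close_job()); s=sensors.get_state();print(s["ee_pos"],s["width"],s["force"],s["time"])
E
```

```text
the job is handed in; nothing more can be done
None
the job is handed in; nothing more can be done
```

I hung the girder clamp on the empty hook and let go of it. Then I gripped the small dark lever about 56 mm from the hub and lifted it. I handed in after about 18 s, holding it still above the jig.

- **Clamp:** it seated at the expected height, and the wrist force dropped to zero when I opened the fingers. It looked tilted in the top view, but the same shift grows evenly across all three clamps. I put that down to perspective, so it hangs straight.
- **Lever:** the grip reads 16 mm. The wrist moment is near zero, so it is level, and the joints are still. Its underside is about 95 mm above the plank, 35 mm clear of the post top.
- **Alignment:** the eye agrees with the rest block to about 2 mm in both cameras.
- **Less certain:** the gripper hides the hub from above, so its place over the post comes from the grip position and one network reading. Those agree with the fitted post within about 3 mm. One camera's network reading of the eye against the rest block differed by about 5 mm; I trusted the pixel fit there.
- **Bystanders:** I did not touch the hung clamps, mallet or bushing, and they looked unmoved in the pictures.

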